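Turn a screw eye home with a screwdriver through its ring

TASK

One of the two screw eyes in the wooden hanging strip is not yet screwed home and stands crooked to the other. Pick up the screwdriver, put its blade through the ring of that eye and with it turn the eye clockwise until you feel its collar come down on the wood: snug, but not forced, or the thread strips. Then draw the screwdriver out and lay it flat on the worktop, clear of the strip, without disturbing the mug, the cup and the tea box.

Things in the scene. Friction and masses are not known exactly. Their poses are not given: they have to be found in the camera images.
- strip: light wooden strip (250 mm along its y, 64 mm along its x, 18 mm thick) held fast on a thin dark non-slip mat (260 x 94 x 2 mm). Origin at the centre of the mat's underside, z up; wood top at 20 mm. Two identical steel screw eyes stand on its centre line at y = -70 and +70 mm. One is home (ring along the strip within 0.06 rad) and cannot turn; the other is eye, at either place
- eye: the screw eye that is not home, its ring crooked to the strip. Origin on its vertical screw axis at the underside of its collar (home = on the strip's wood); z up. Collar 19 mm across, 3 mm thick, thin neck, closed round ring of 5 mm wire in its own x-z plane. Turns about z only, driven in clockwise from above, 4 mm a turn; 0.6 to 0.95 rad to go
- eye_collar (a point): middle of that eye's collar, 1.5 mm above the eye's origin. Where it beds differs from eye to eye (ring from 0.35 rad short of in line with the strip to 0.2 rad past it) and is felt, not seen: the thread drags with about 0.08 Nm, and once the collar meets the wood the torque climbs by about 0.28 Nm per 0.1 rad. A blade bearing on the ring with over 60 N (its contacts added) strips the thread
- eye_ring (a point): centre of that eye's ring, 32 mm above the eye's origin, on the screw axis; the hole is 16 mm across and runs along the eye's y; ring top 13 mm higher. The 8 mm blade has play: it swings about 0.9 rad either way from square in the hole before it bears on both sides of the ring and takes the eye along
- screwdriver: slotted screwdriver of 0.07 to 0.14 kg lying on the worktop. Origin at the underside of the handle's middle as it lies; x points from the handle to the tip, z up; the tool's axis is 13 mm above the origin. Squarish black handle with rounded edges, 26 x 26 mm, from x = -45 to +50 mm; then a straight round steel blade shaft of 8 mm diameter to x = 110 mm, narrowing to the 6 mm tip at x = 124 mm
- screwdriver_grip (a point): on the screwdriver's axis near its centre of mass, x = 12 mm in the handle, a good place to grip across the handle from above. Behind the screwdriver stands the dish rack with plates, up to 0.25 m high, from x = 0.58 m on and left of y = 0.03 m
- screwdriver_root (a point): on the screwdriver's axis where the bare shaft leaves the handle, x = 52 mm
- screwdriver_tip (a point): the tip of the blade on its axis, x = 124 mm
- mug: white mug with a leaf pattern standing behind the strip, 92 mm across, 95 mm high, handle to its own -y; origin under its middle
- cup: small checked cup standing upside down behind the strip, 66 mm across, 53 mm high; origin under its middle
- tea: cardboard tea box standing behind the strip, 58 x 122 x 68 mm; origin under its middle

How it is judged:
On the way, in this order (a step that is already met when the one before it is completed fails the run):
1. the blade is through the ring of the crooked eye, its tip at least 12 mm past the ring's plane (((y of screwdriver_tip in the frame of eye above 0.012 m and y of screwdriver_root in the frame of eye below 0 m and x of screwdriver_tip in the frame of eye between -0.045 and 0.045 m and distance between screwdriver_tip and eye_ring below 0.055 m and z of screwdriver_tip in the frame of eye between 0.02 and 0.044 m) or (y of screwdriver_tip in the frame of eye below -0.012 m and y of screwdriver_root in the frame of eye above 0 m and x of screwdriver_tip in the frame of eye between -0.045 and 0.045 m and distance between screwdriver_tip and eye_ring below 0.055 m and z of screwdriver_tip in the frame of eye between 0.02 and 0.044 m))), for 0.1 s.
2. turned by the blade in its ring, the eye has its collar down on the wood (gap under 0.04 mm, that is, within about 0.06 rad of bedding) (z of eye in the frame of strip below 0.02004 m and ((y of screwdriver_tip in the frame of eye above 0.012 m and y of screwdriver_root in the frame of eye below 0 m and x of screwdriver_tip in the frame of eye between -0.045 and 0.045 m and distance between screwdriver_tip and eye_ring below 0.055 m and z of screwdriver_tip in the frame of eye between 0.02 and 0.044 m) or (y of screwdriver_tip in the frame of eye below -0.012 m and y of screwdriver_root in the frame of eye above 0 m and x of screwdriver_tip in the frame of eye between -0.045 and 0.045 m and distance between screwdriver_tip and eye_ring below 0.055 m and z of screwdriver_tip in the frame of eye between 0.02 and 0.044 m))), for 0.2 s.
At the end, for the whole second after the job is handed in: the eye's collar is down on the wood (gap under 0.04 mm) and the screwdriver lies flat and still on the worktop (grip point under 22 mm high, tip under 30 mm), its tip more than 40 mm from the eye, touching neither strip nor eye (z of eye in the frame of strip below 0.02004 m and height (world z) of screwdriver_grip below 0.022 m and height (world z) of screwdriver_tip below 0.03 m and linear speed of screwdriver below 0.02 m/s and contact force between screwdriver and strip below 0.05 N and contact force between screwdriver and eye below 0.05 N and horizontal distance between screwdriver_tip and eye_ring above 0.04 m).
It fails at once if the eye is forced: the blade bears on it with more than 60 N in all (contact force between screwdriver and eye above 60 N).
It fails at once if the mug is moved by more than 15 mm (distance of mug from where it was at the start of the episode above 0.015 m).
It fails at once if the cup is moved by more than 15 mm (distance of cup from where it was at the start of the episode above 0.015 m).
It fails at once if the tea box is moved by more than 15 mm (distance of tea from where it was at the start of the episode above 0.015 m).
It also fails if it takes over 72 s, if anything falls off the work surface, if the arm or the gripper's body presses on something with over 40 N, if the wrist force passes 120 N, or if a joint passes its speed limit or range.

ROBOT

A 6-joint arm with a two-finger parallel gripper is mounted at the origin on a cart in front of the work surface, level with it; the furniture and walls round the work are solid. World frame = base frame: x ahead of the robot, y to its left, z up, the work surface at z = 0. Lengths are in m, angles in rad, forces in N, time in s.
With the tool pointing down it reaches from about 0.375 to 0.975 m from the base axis. Payload 3.8 kg.
Tool frame: the origin (TCP) lies midway between the tips of the shut fingers; the grasp point (between the pads) lies 19 mm behind it; z points along the fingers, y is the direction in which the jaws open and shut (so a half turn about z gives the same grasp; the last joint's range is limited). The gripper opens to 85 mm and grips with 20 to 120 N. Pads are 22 mm wide; open, the fingers measure 114 mm over their backs; the gripper's body (76 mm by 85 mm) begins 54 mm behind the grasp point. The pads swing forward as they close: fully open they stand 13 mm farther back than shut.
Start: joints at [1.186, 0.264, 1.604, -0, 1.274, -0.037], TCP at [0.23, 0.635, 0.231] pointing down, gripper open.
Joint ranges: [-2.63, 2.63], [-0.94, 2.18], [0.31, 2.57], [-1.31, 4.45], [0, 2.66], [-2.55, 2.55]. Speed limits (rad/s): [2.57, 2.57, 3.14, 3.14, 3.14, 3.14].

INTERFACE

Orientations are given as a rotation vector (axis times angle).
In Python, from workcell import bot gives the robot as it stands.
- The arm moves only by the tool drive_tool, never from a script. Its argument "deltas" is a list of rows, each an object with "hand": the opening, from 0 (shut) to 1 (fully open); "offset": the shift along the world's x, y, z in cm, a list of three; "angular": the turn, a rotation vector about the world's x, y, z in degrees, a list of three. A call has 1 to 8 rows; each row is the pose to reach, as a shift and turn from the pose commanded when the call began; what a row does not reach only later rows make up. A row lasts 1/8 s, in which the tool goes at most 62.5 mm and 10.7 degrees, less where a joint would pass 70% of its speed; a pose out of reach is approached as far as the arm can. A call with a gripper value outside its range is refused whole. The fingers move at their own pace and stop on an object; "force" is the grip in N (left out, the last holds). Time passes only in rows, so rows that repeat a pose let the fingers close. It gives the time, the measured TCP pose, the force and the opening at its end, in the units of the state.
- bot.read_state(): the state, without advancing time (a new reading comes with each control period).
- bot.read_camera(name): name is "side" or "top"; returns a dict with "frame" (384x512x3 uint8, blue, green, red), "mtx" (3x3 intrinsics, pixels), "R" (3x3) and "t" (3): a world point X has camera coordinates R X + t. Camera axes: x right, y down, z forward; pixel columns grow to the right and rows downward; lengths in m; the calibration is good to about 2 mm. A picture is of the moment at which its call begins. There is no depth.
- bot.finish_job(): hands the job in, once; it reports no verdict.
The state is a dict: "time": time; "q": joint angles; "joint_vel": joint speeds; "joint_torque": joint torques, N m; "tool_pos": TCP position; "tcp_rot": TCP orientation; "wrist_force": force on the tool from outside, world axes, zero at the start; "torque": the same for the moment, N m; "width": opening from 0.0 (shut) to 1.0 (fully open).
Only numpy, scipy, OpenCV 4.12 (cv2) and the standard library are available. Lean on these libraries where they do the work, as an engineer would, in place of code of your own. Each camera call takes 0.05 s, during which the arm holds its last target. There are 200 camera calls.

## Working session

There is one attempt and no reset: what is moved stays moved. The work goes in short steps, Python scripts to look and compute and a tool call to move; the robot and the scene stay as the last step left them, time stands still between calls to the robot, and variables do not carry over. Pictures are saved under pics/ and viewed, about 8 in all and at most 12, crops included, and the job is handed in when it is done.

Besides the shell and the picture viewer there is one more tool, called in YAML: its name, and indented under it one key for each argument. drive_tool: Moves the arm, as the interface text tells. Its arguments: {"type":"object","properties":{"deltas":{"type":"array"},"force":{"type":"number"}},"required":["deltas"]}

```bash
mkdir -p pics
cat > h.py <<'E'
import cv2, numpy as np
from workcell import bot
def cam(n):
    c=bot.read_camera(n); return c
def ray(c,u,v,z):
    K,R,t=map(np.array,(c['mtx'],c['R'],c['t'])); o=-R.T@t
    d=R.T@np.linalg.inv(K)@np.array([u,v,1.]); return o+d*(z-o[2])/d[2]
def proj(c,X):
    p=np.array(c['mtx'])@(np.array(c['R'])@np.array(X)+np.array(c['t'])); return p[:2]/p[2]
def save(c,n,box=None,s=1.5):
    f=np.array(c['frame'])
    if box: f=f[box[1]:box[3],box[0]:box[2]]
    cv2.imwrite('pics/'+n+'.png',cv2.resize(f,None,fx=s,fy=s,interpolation=cv2.INTER_CUBIC))
E
python3 - <<'E'
from h import *
for n in('top','side'):
    c=cam(n); save(c,n+'0'); R=np.array(c['R']);print(n,-R.T@np.array(c['t']),R[2],c['mtx'][0])
print(bot.read_state())
E
```

```text
top [ 0.42137228 -0.02868343  1.37389864] [ 0.14724207 -0.00722482 -0.9890741 ] [430.81105939   0.         249.85866794]
side [0.84415581 0.89719366 0.71144245] [-0.20415023 -0.80211771 -0.56118613] [458.85021004   0.         251.91099615]
{'time': 0.1, 'q': array([ 1.18609949e+00,  2.64679996e-01,  1.60523892e+00,  3.61903879e-05,
        1.27371958e+00, -3.68946296e-02]), 'joint_vel': array([ 0.00240973,  0.00142313, -0.00369874, -0.00063201, -0.00214488,
       -0.00070819]), 'joint_torque': array([-4.33405021e-04, -5.16711509e+01, -3.68592846e+01, -1.07961669e-04,
        6.27812100e-03,  1.11970891e-05]), 'tool_pos': array([0.22979879, 0.63397068, 0.23008427]), 'tcp_rot': array([-0.54351321, -3.09374951,  0.00313063]), 'wrist_force': array([-0.02056757,  0.43925566,  0.66724026]), 'torque': array([ 0.0280719 , -0.00105372, -0.02625717]), 'width': 1.0015273920351209}
```

View pics/top0.png

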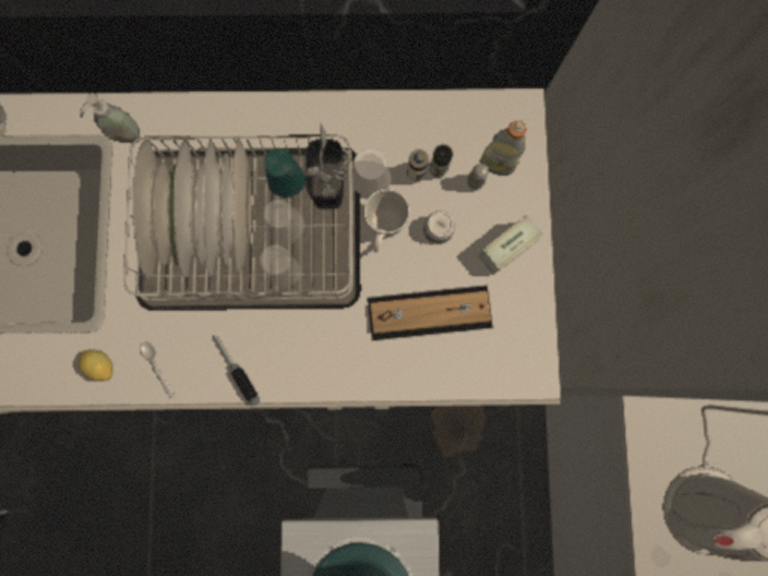

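View pics/side0.png

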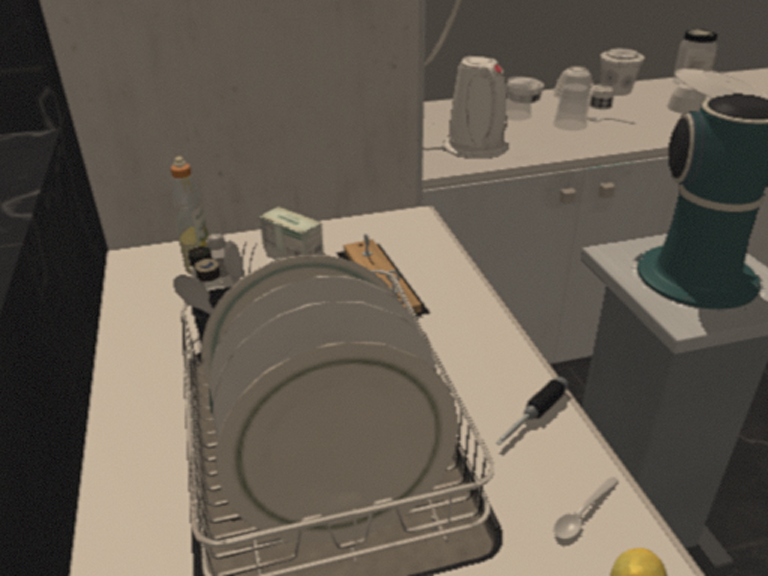

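Run:
```python
from h import *
c=cam('top'); f=np.array(c['frame'])
a=cv2.resize(f[180:235,235:340],None,fx=7,fy=7,interpolation=cv2.INTER_CUBIC)
s=cam('side'); g=np.array(s['frame'])
b=cv2.resize(g[145:225,215:295],None,fx=4,fy=4,interpolation=cv2.INTER_CUBIC)
b2=cv2.resize(g[240:310,320:390],None,fx=4,fy=4,interpolation=cv2.INTER_CUBIC)
o=np.zeros((385+320,735,3),np.uint8);o[:385,:735]=a[:385];o[385:,:320]=b;o[385:665,330:610]=b2
cv2.imwrite('pics/z1.png',o[:600] if 0 else cv2.resize(o,None,fx=.85,fy=.85))
hsv=cv2.cvtColor(f,cv2.COLOR_BGR2HSV)
m=cv2.inRange(hsv,(5,90,60),(25,255,255));m[:,:230]=0
k=max(cv2.findContours(m,0,2)[0],key=cv2.contourArea);r=cv2.minAreaRect(k);B=cv2.boxPoints(r)
print('wood',r);P=np.array([ray(c,*p,.02)for p in B]);print(P.round(4),P.mean(0))
for i in range(4):print(np.linalg.norm(P[i]-P[i-1]).round(4),end=' ')
# screwdriver
gry=cv2.cvtColor(f,cv2.COLOR_BGR2GRAY)
d=(gry<60).astype(np.uint8); d[:,:135]=0;d[:,180:]=0;d[:235]=0;d[270:]=0
k=max(cv2.findContours(d,0,2)[0],key=cv2.contourArea);r=cv2.minAreaRect(k);print('\nhandle',r)
P=np.array([ray(c,*p,.013)for p in cv2.boxPoints(r)]);print(P.round(4),P.mean(0))
d=(gry<125).astype(np.uint8); d[:,:135]=0;d[:,180:]=0;d[:220]=0;d[268:]=0
k=max(cv2.findContours(d,0,2)[0],key=cv2.contourArea)[:,0]
print('all',k.min(0),k.max(0),k[k[:,1].argmin()]);print(ray(c,*(k[k[:,1].argmin()]+0.),.013))
```

```text
wood ((286.3804931640625, 207.57656860351562), (21.326467514038086, 79.33953857421875), 83.92753601074219)
[[ 0.5934 -0.0254  0.02  ]
 [ 0.6172 -0.2765  0.02  ]
 [ 0.5495 -0.281   0.02  ]
 [ 0.5261 -0.0317  0.02  ]] [ 0.57156432 -0.15362514  0.02      ]
0.0676 0.2522 0.0679 0.2504 
handle ((162.1764678955078, 255.79409790039062), (23.15230941772461, 8.060433387756348), 59.036251068115234)
[[0.4503 0.2675 0.013 ]
 [0.463  0.2461 0.013 ]
 [0.4011 0.208  0.013 ]
 [0.3886 0.2293 0.013 ]] [0.42575303 0.23770367 0.013     ]
all [142 224] [172 267] [142 224]
[0.52570535 0.30291568 0.013     ]
```

View pics/z1.png

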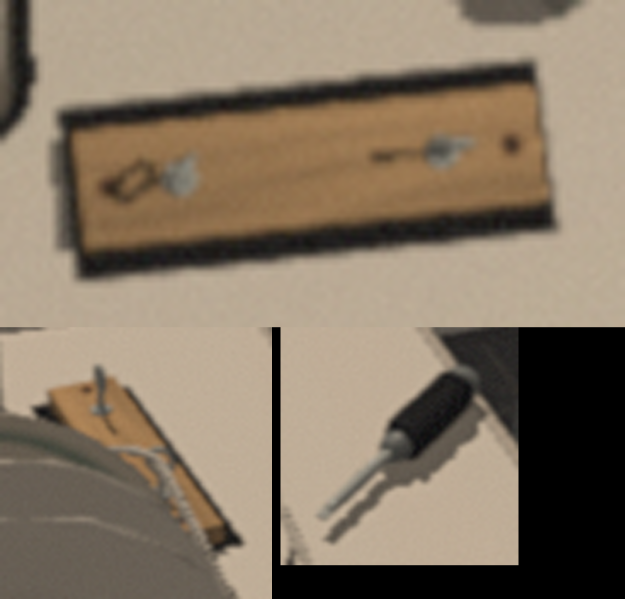

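The picture shows the crooked eye at the left (+y) end, ring near crop pixel (183,176), and the home eye at the right, (445,150). The screwdriver points about 32° to the left of +x. The measured sizes fit the given ones (wood 0.067 x 0.251 m). I'll go above the screwdriver.

drive_tool:
  deltas:
    - {"hand":1,"offset":[20.2,-39.2,-13],"angular":[0,0,52]}
    - {"hand":1,"offset":[20.2,-39.2,-13],"angular":[0,0,52]}
    - {"hand":1,"offset":[20.2,-39.2,-13],"angular":[0,0,52]}
    - {"hand":1,"offset":[20.2,-39.2,-13],"angular":[0,0,52]}
    - {"hand":1,"offset":[20.2,-39.2,-13],"angular":[0,0,52]}
    - {"hand":1,"offset":[20.2,-39.2,-13],"angular":[0,0,52]}
    - {"hand":1,"offset":[20.2,-39.2,-13],"angular":[0,0,52]}
    - {"hand":1,"offset":[20.2,-39.2,-13],"angular":[0,0,52]}
  force: 60

```text
time: 1.2
tool_pos: [0.4321, 0.2394, 0.1]
tcp_rot: [0.863, -3.019, 0.001]
wrist_force: [0.7, 0.7, 0.2]
width: 1.001
```

Run:
```python
from h import *
from scipy.spatial.transform import Rotation as Ro
s=bot.read_state();M=Ro.from_rotvec(s['tcp_rot']).as_matrix()
print(s['time'],s['tool_pos'],M.round(3).tolist(),s['q'].round(2))
c=cam('top'); f=np.array(c['frame']).astype(int)
# grey-bluish pixels on wood: ring (bright, low saturation) vs shadow
hsv=cv2.cvtColor(np.array(c['frame']),cv2.COLOR_BGR2HSV)
for (x0,x1,y0,y1) in((256,274,200,217),(300,318,198,213)):
    w=f[y0:y1,x0:x1]; rb=np.clip(w[...,0]-0.62*w[...,2]+10,0,None)
    g=np.where((hsv[y0:y1,x0:x1,1]<75)&(hsv[y0:y1,x0:x1,2]>70),1,0)
    ys,xs=np.nonzero(g);wt=np.ones(len(xs))
    P=np.array([ray(c,x+x0,y+y0,.05)[:2] for x,y in zip(xs,ys)])
    C=np.cov(P.T);e,v=np.linalg.eigh(C);print(len(xs),P.mean(0),np.sqrt(e),v[:,1],np.degrees(np.arctan2(v[1,1],v[0,1])))
    for r in g:print(''.join('.#'[i] for i in r))
save(c,'t2',(120,190,330,290),3.6)
```

```text
1.2 [0.43210526 0.2394486  0.10002112] [[-0.849, -0.529, -0.002], [-0.529, 0.849, -0.001], [0.002, -0.0, -1.0]] [ 0.46  0.05  2.11 -0.    0.98 -1.67]
31 [ 0.56388809 -0.08432962] [0.00444364 0.00566455] [-0.86873736  0.49527305] 150.31224258800566
..................
..................
..................
..................
..................
..................
..........##......
........####......
.......#####......
......######......
......######......
.......#####......
........###.......
..................
..................
..................
..................
28 [ 0.575898   -0.22277803] [0.00368128 0.00610794] [-0.43282597  0.9014775 ] 115.647037497467
..................
..................
..................
..................
..................
........######....
.......#######....
.......######.....
.......#####......
.......####.......
..................
..................
..................
..................
..................
```

View pics/t2.png

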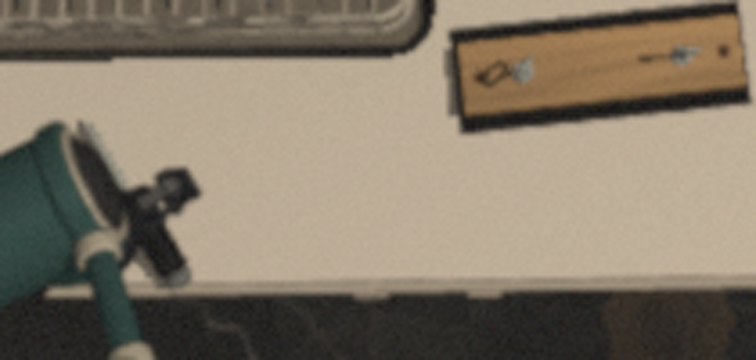

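The screwdriver handle lies under the gripper, and the eye at about (0.564, -0.084) agrees with the strip's pose. I'll go down and grip.

drive_tool:
  deltas:
    - {"hand":1,"offset":[0,0,-4],"angular":[0,0,0]}
    - {"hand":1,"offset":[0,0,-8],"angular":[0,0,0]}
    - {"hand":1,"offset":[0,0,-9.8],"angular":[0,0,0]}
    - {"hand":1,"offset":[0,0,-9.8],"angular":[0,0,0]}
    - {"hand":0,"offset":[0,0,-9.8],"angular":[0,0,0]}
    - {"hand":0,"offset":[0,0,-9.8],"angular":[0,0,0]}
    - {"hand":0,"offset":[0,0,-9.8],"angular":[0,0,0]}
    - {"hand":0,"offset":[0,0,-9.8],"angular":[0,0,0]}
  force: 60

```text
time: 2.25
tool_pos: [0.4331, 0.2431, 0.0044]
tcp_rot: [-0.867, 3.017, 0.001]
wrist_force: [-0.1, 0.3, 6.1]
width: 0.294
```

drive_tool:
  deltas:
    - {"hand":0,"offset":[0,0,0],"angular":[0,0,0]}
    - {"hand":0,"offset":[0,0,0],"angular":[0,0,0]}
    - {"hand":0,"offset":[0,0,0],"angular":[0,0,0]}
    - {"hand":0,"offset":[0,0,4],"angular":[0,0,0]}
    - {"hand":0,"offset":[0,0,10],"angular":[0,0,0]}
    - {"hand":0,"offset":[0,0,10],"angular":[0,0,0]}
    - {"hand":0,"offset":[0,0,10],"angular":[0,0,0]}

```text
time: 3.12
tool_pos: [0.4316, 0.2423, 0.103]
tcp_rot: [0.868, -3.019, 0.0]
wrist_force: [-0.3, -0.8, -1.0]
width: 0.289
```

Run:
```python
from h import *
from scipy.spatial.transform import Rotation as Ro
s=bot.read_state();M=Ro.from_rotvec(s['tcp_rot']).as_matrix()
print(s['time'],s['tool_pos'],M.round(3).tolist(),s['q'].round(2),s['wrist_force'],s['width'])
c=cam('side'); save(c,'s3',(290,190,450,310),4.5)
c=cam('top'); f=np.array(c['frame'])
p=s['tool_pos']+[0,0,.011];u=M[:,1];ux=np.array([u[1],-u[0],0])
for d in(0,.04,.112):print(d,proj(c,p+d*ux))
```

```text
3.125 [0.43158029 0.24232768 0.10296993] [[-0.847, -0.531, -0.0], [-0.531, 0.847, -0.0], [0.0, 0.0, -1.0]] [ 0.46  0.04  2.11  0.    0.99 -1.67] [-0.31621777 -0.78943478 -1.04468236] 0.28946853836626785
0 [153.74994764 253.71904528]
0.04 [146.65565593 242.01834826]
0.112 [134.02328755 221.18363763]
```

View pics/s3.png

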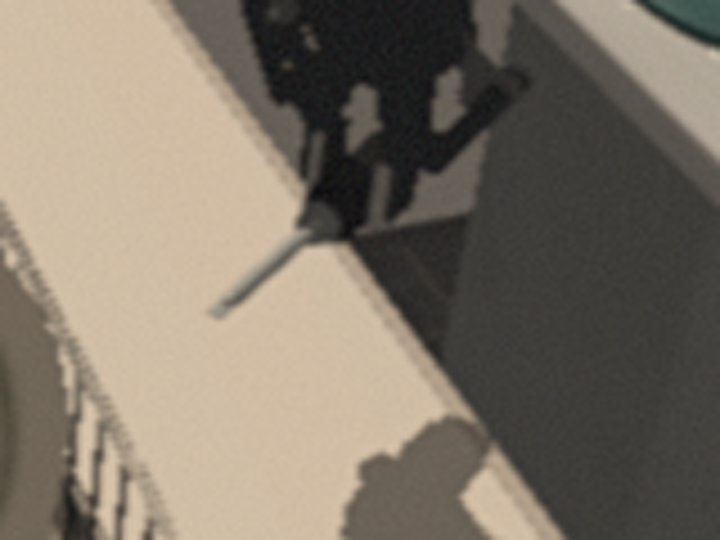

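Run:
```python
from h import *
s=bot.read_state();p=s['tool_pos']
c=cam('side');print(ray(c,337.0,259.3,p[2]+.010)); print(proj(c,p+[.847*.112,.531*.112,.010]))
# shaft line in side
g=cv2.cvtColor(np.array(c['frame']),cv2.COLOR_BGR2GRAY)
c=cam('top');save(c,'t4',(110,200,180,270),8)
X=p+[.847*.112,.531*.112,.010];print(X)
for x in(.06,.085,.112):print(proj(c,p+[.847*x,.531*x,.010]))
```

```text
[0.52795298 0.30293086 0.1113513 ]
[337.93351104 258.44875095]
[0.52526819 0.30121281 0.1113513 ]
[143.53523583 236.65404058]
[139.15295704 229.43128433]
[134.44367511 221.66957012]
```

View pics/t4.png

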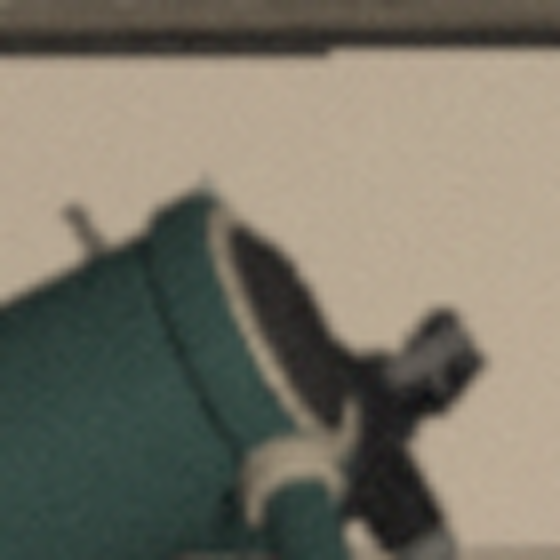

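drive_tool:
  deltas:
    - {"hand":0,"offset":[1.2,-39.6,0],"angular":[0,0,-2]}
    - {"hand":0,"offset":[1.2,-39.6,0],"angular":[0,0,-2]}
    - {"hand":0,"offset":[1.2,-39.6,0],"angular":[0,0,-2]}
    - {"hand":0,"offset":[1.2,-39.6,0],"angular":[0,0,-2]}
    - {"hand":0,"offset":[1.2,-39.6,0],"angular":[0,0,-2]}
    - {"hand":0,"offset":[1.2,-39.6,0],"angular":[0,0,-2]}
    - {"hand":0,"offset":[1.2,-39.6,0],"angular":[0,0,-2]}
    - {"hand":0,"offset":[1.2,-39.6,0],"angular":[0,0,-2]}

```text
time: 4.32
tool_pos: [0.4432, -0.1547, 0.1021]
tcp_rot: [0.809, -3.034, -0.002]
wrist_force: [0.6, 1.0, -1.7]
width: 0.289
```

drive_tool:
  deltas:
    - {"hand":0,"offset":[0,0,-3],"angular":[0,0,0]}
    - {"hand":0,"offset":[0,0,-5.95],"angular":[0,0,0]}
    - {"hand":0,"offset":[0,0,-5.95],"angular":[0,0,0]}
    - {"hand":0,"offset":[0,0,-5.95],"angular":[0,0,0]}

```text
time: 4.82
tool_pos: [0.4443, -0.1527, 0.0441]
tcp_rot: [0.817, -3.034, -0.0]
wrist_force: [0.1, 0.1, -0.8]
width: 0.293
```

Run:
```python
from h import *
from scipy.spatial.transform import Rotation as Ro
s=bot.read_state();M=Ro.from_rotvec(s['tcp_rot']).as_matrix();p=s['tool_pos']
u=M[:,1];h=np.array([u[1],-u[0],0])
print(s['time'],p,np.degrees(np.arctan2(h[1],h[0])),M[2,2],s['q'].round(2),s['wrist_force'],s['torque'])
T=p+h*.114+[0,0,.009];E=np.array([.5645,-.084,.0525]);print('tip',T,'eye rel',E-T, 'along',(E-T)@h,'lat',(E-T)@[-h[1],h[0],0])
o=[]
for n,b,q in(('top',(215,170,325,260),5),('side',(200,140,310,230),5)):
    c=cam(n);print(n,[((proj(c,X)-b[:2])*q).round(0) for X in(T,E,E+[0,0,.013])])
    f=np.array(c['frame'])[b[1]:b[3],b[0]:b[2]];o.append(cv2.resize(f,None,fx=q,fy=q,interpolation=cv2.INTER_CUBIC)[:, :])
cv2.imwrite('pics/z5.png',o[0]);cv2.imwrite('pics/z6.png',o[1])
```

```text
4.825 [ 0.44431381 -0.15273059  0.04410055] 30.132171253130423 -0.9999999738960811 [-0.38  0.08  2.2   0.    0.86 -2.48] [ 0.12361563  0.08919251 -0.83481917] [-0.02927867  0.04473368  0.0229598 ]
tip [ 0.54290895 -0.09550299  0.05310055] eye rel [ 0.02159105  0.01150299 -0.00060055] along 0.024447905670602413 lat -0.00089003846147887
top [array([269., 229.]), array([249., 195.]), array([250., 192.])]
side [array([346., 197.]), array([313., 215.]), array([313., 194.])]
```

View pics/z5.png

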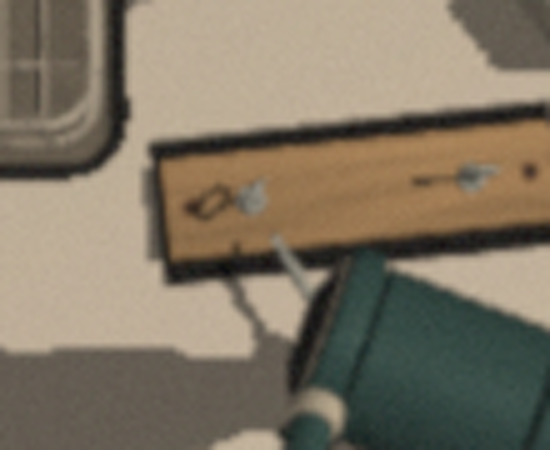

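View pics/z6.png

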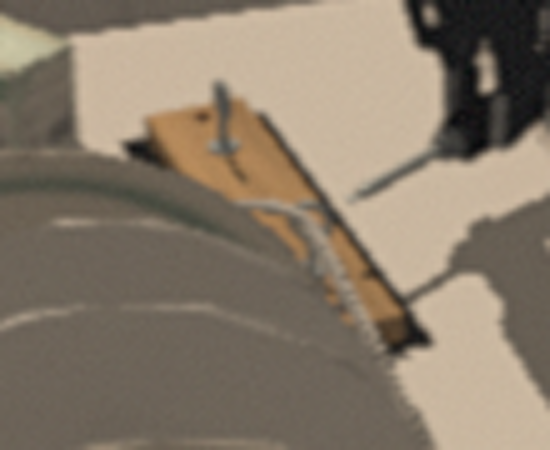

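The blade tip is at crop (276,237) in the top view, and its line runs on to the ring at (253,198). In the side view the tip is at (352,197), at the predicted height. The line is good, so I'll insert in steps.

drive_tool:
  deltas:
    - {"hand":0,"offset":[0.9,0.5,0],"angular":[0,0,0]}
    - {"hand":0,"offset":[1.7,1.0,0],"angular":[0,0,0]}
    - {"hand":0,"offset":[2.1,1.2,0],"angular":[0,0,0]}
    - {"hand":0,"offset":[2.5,1.4,0],"angular":[0,0,0]}
    - {"hand":0,"offset":[2.8,1.6,0],"angular":[0,0,0]}
    - {"hand":0,"offset":[3.0,1.7,0],"angular":[0,0,0]}
    - {"hand":0,"offset":[3.0,1.7,0],"angular":[0,0,0]}

```text
time: 5.8
tool_pos: [0.4741, -0.1364, 0.0437]
tcp_rot: [0.815, -3.034, -0.0]
wrist_force: [-1.1, 0.0, -1.1]
width: 0.288
```

drive_tool:
  deltas:
    - {"hand":0,"offset":[0.4,0.23,0],"angular":[0,0,0]}
    - {"hand":0,"offset":[0.8,0.46,0],"angular":[0,0,0]}
    - {"hand":0,"offset":[1.2,0.7,0],"angular":[0,0,0]}
    - {"hand":0,"offset":[1.6,0.92,0],"angular":[0,0,0]}
    - {"hand":0,"offset":[2.0,1.15,0],"angular":[0,0,0]}
    - {"hand":0,"offset":[2.0,1.15,0],"angular":[0,0,0]}

```text
time: 6.55
tool_pos: [0.4945, -0.1248, 0.0438]
tcp_rot: [-0.816, 3.034, -0.0]
wrist_force: [-0.6, -0.2, -1.1]
width: 0.289
```

```bash
cat >> h.py <<'E'
from scipy.spatial.transform import Rotation as Ro
E0=np.array([.5645,-.084,.0525])
def rep(L=.112):
    s=bot.read_state();M=Ro.from_rotvec(s['tcp_rot']).as_matrix();p=s['tool_pos'];u=M[:,1];h=np.array([u[1],-u[0],0])
    F=s['wrist_force'];T=s['torque'];r=p-E0
    d=E0-p
    print('t',s['time'],'p',p.round(4),'head',np.degrees(np.arctan2(h[1],h[0])).round(2),'F',F.round(2),'T',T.round(3),
     'dist',(d@h).round(4),'lat',(d@[-h[1],h[0],0]).round(4),'Tz eye',(T+np.cross(r,F))[2].round(3),'q6',s['q'][5].round(2))
    return s,p,h
E
python3 - <<'E'
from h import *
s,p,h=rep()
b=(225,180,315,240);c=cam('top');print([((proj(c,X)-b[:2])*7).round() for X in(p+h*.112+[0,0,.009],E0)])
save(c,'z7',b,7)
E
```

```text
t 6.55 p [ 0.4945 -0.1248  0.0438] head 30.1 F [-0.63 -0.16 -1.07] T [-0.075  0.02  -0.043] dist 0.081 lat 0.0001 Tz eye -0.058 q6 -2.39
[array([243., 142.]), array([279., 202.])]
```

View pics/z7.png

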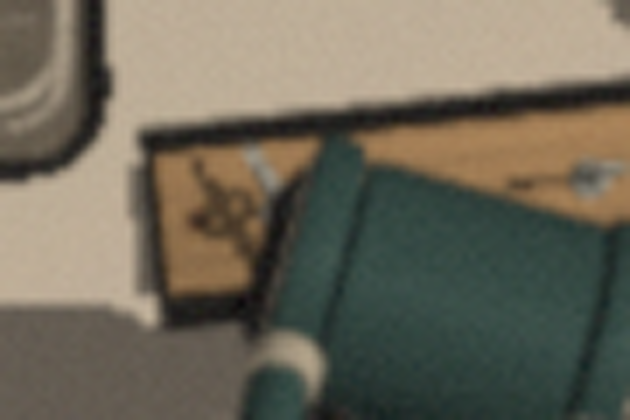

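The shadow shows the blade threaded through the ring, with the tip at crop (247,148), about 28 mm past it. Next I swing clockwise about the eye axis.

```bash
cat > tab.py <<'E'
import sys,numpy as np
d=8.1
def P(a):a=np.radians(a);return -d*np.array([np.cos(a),np.sin(a)])
s=float(sys.argv[1])
for a in sys.argv[2:]:
    a=float(a);print(a-s,(P(a)-P(s)).round(2))
E
python3 tab.py 30.1 26.1 22.1 18.1 14.1 10.1 8.1 6.1
```

```text
-4.0 [-0.27  0.5 ]
-8.0 [-0.5   1.01]
-12.0 [-0.69  1.55]
-16.0 [-0.85  2.09]
-20.0 [-0.97  2.64]
-22.0 [-1.01  2.92]
-24.0 [-1.05  3.2 ]
```

drive_tool:
  deltas:
    - {"hand":0,"offset":[-0.27,0.5,0],"angular":[0,0,-4]}
    - {"hand":0,"offset":[-0.5,1.01,0],"angular":[0,0,-8]}
    - {"hand":0,"offset":[-0.69,1.55,0],"angular":[0,0,-12]}
    - {"hand":0,"offset":[-0.85,2.09,0],"angular":[0,0,-16]}
    - {"hand":0,"offset":[-0.97,2.64,0],"angular":[0,0,-20]}
    - {"hand":0,"offset":[-1.01,2.92,0],"angular":[0,0,-22]}
    - {"hand":0,"offset":[-1.01,2.92,0],"angular":[0,0,-22]}

```text
time: 7.48
tool_pos: [0.4837, -0.0956, 0.0438]
tcp_rot: [0.222, -3.134, -0.0]
wrist_force: [-0.0, -0.3, -0.7]
width: 0.294
```

```bash
python3 -c "
from h import *
rep()"; python3 tab.py 8.1 5.1 2.1 -0.9 -3.9 -6.9 -9.9 -11.9
```

```text
t 7.475 p [ 0.4837 -0.0956  0.0438] head 8.11 F [-0.02 -0.27 -0.73] T [-0.046 -0.002 -0.012] dist 0.0816 lat 0.0001 Tz eye 0.01 q6 -1.96
-3.0 [-0.05  0.42]
-6.0 [-0.08  0.84]
-9.0 [-0.08  1.27]
-12.0 [-0.06  1.69]
-15.0 [-0.02  2.11]
-18.0 [0.04 2.53]
-20.0 [0.09 2.81]
```

drive_tool:
  deltas:
    - {"hand":0,"offset":[-0.05,0.42,0],"angular":[0,0,-3]}
    - {"hand":0,"offset":[-0.08,0.84,0],"angular":[0,0,-6]}
    - {"hand":0,"offset":[-0.08,1.27,0],"angular":[0,0,-9]}
    - {"hand":0,"offset":[-0.06,1.69,0],"angular":[0,0,-12]}
    - {"hand":0,"offset":[-0.06,1.69,0],"angular":[0,0,-12]}

```text
time: 8.1
tool_pos: [0.4835, -0.0786, 0.0438]
tcp_rot: [0.105, 3.14, 0.0]
wrist_force: [0.6, 2.6, -1.7]
width: 0.289
```

```bash
python3 -c "
from h import *
rep()"; python3 tab.py -3.9 -5.9 -7.9 -9.9 -11.9 -13.9
```

```text
t 8.1 p [ 0.4835 -0.0786  0.0438] head -3.83 F [ 0.56  2.57 -1.69] T [ 0.274 -0.064  0.249] dist 0.0812 lat 0.0 Tz eye 0.038 q6 -1.72
-2.0000000000000004 [0.02 0.28]
-4.0 [0.06 0.56]
-6.0 [0.1  0.84]
-8.0 [0.16 1.12]
-10.0 [0.22 1.39]
```

drive_tool:
  deltas:
    - {"hand":0,"offset":[0.02,0.28,0],"angular":[0,0,-2]}
    - {"hand":0,"offset":[0.06,0.56,0],"angular":[0,0,-4]}
    - {"hand":0,"offset":[0.1,0.84,0],"angular":[0,0,-6]}
    - {"hand":0,"offset":[0.1,0.84,0],"angular":[0,0,-6]}

```text
time: 8.6
tool_pos: [0.4845, -0.0701, 0.0438]
tcp_rot: [0.269, 3.13, 0.001]
wrist_force: [-0.1, 4.2, -2.4]
width: 0.288
```

```bash
python3 -c "
from h import *
rep()"; python3 tab.py -9.9 -11.9 -13.9 -15.9 -17.9 -19.9
```

```text
t 8.6 p [ 0.4845 -0.0701  0.0438] head -9.81 F [-0.1   4.18 -2.35] T [ 0.548 -0.14   0.382] dist 0.0812 lat -0.0 Tz eye 0.049 q6 -1.59
-2.0 [0.05 0.28]
-4.0 [0.12 0.55]
-6.0 [0.19 0.83]
-7.999999999999998 [0.27 1.1 ]
-9.999999999999998 [0.36 1.36]
```

drive_tool:
  deltas:
    - {"hand":0,"offset":[0.03,0.15,0],"angular":[0,0,0]}
    - {"hand":0,"offset":[0.08,0.43,0],"angular":[0,0,-2]}
    - {"hand":0,"offset":[0.15,0.7,0],"angular":[0,0,-4]}
    - {"hand":0,"offset":[0.15,0.7,0],"angular":[0,0,-4]}
  force: 110

```text
time: 9.1
tool_pos: [0.4858, -0.0638, 0.0438]
tcp_rot: [0.379, 3.119, -0.001]
wrist_force: [0.1, 0.2, -1.4]
width: 0.281
```

```bash
python3 -c "
from h import *
rep()"; python3 tab.py -13.9 -15.9 -17.9 -19.9 -21.9 -23.9
```

```text
t 9.1 p [ 0.4858 -0.0638  0.0438] head -13.87 F [ 0.11  0.21 -1.41] T [-0.034 -0.116  0.106] dist 0.0812 lat -0.0007 Tz eye 0.087 q6 -1.51
-2.0 [0.07 0.27]
-3.9999999999999982 [0.15 0.54]
-5.999999999999998 [0.25 0.81]
-7.999999999999998 [0.35 1.08]
-9.999999999999998 [0.46 1.34]
```

Thread drag (0.087 Nm) now shows as a clean couple, so the eye is turning. I'll continue.

drive_tool:
  deltas:
    - {"hand":0,"offset":[0.07,0.27,0],"angular":[0,0,-2]}
    - {"hand":0,"offset":[0.15,0.54,0],"angular":[0,0,-4]}
    - {"hand":0,"offset":[0.25,0.81,0],"angular":[0,0,-6]}
    - {"hand":0,"offset":[0.35,1.08,0],"angular":[0,0,-8]}
    - {"hand":0,"offset":[0.46,1.34,0],"angular":[0,0,-10]}
    - {"hand":0,"offset":[0.46,1.34,0],"angular":[0,0,-10]}

```text
time: 9.85
tool_pos: [0.4905, -0.0502, 0.0438]
tcp_rot: [0.649, 3.074, -0.0]
wrist_force: [0.3, 0.9, -2.2]
width: 0.281
```

```bash
python3 -c "
from h import *
rep()"; python3 tab.py -23.9 -25.9 -27.9 -29.9 -31.9 -33.9
```

```text
t 9.85 p [ 0.4905 -0.0502  0.0438] head -23.85 F [ 0.29  0.91 -2.21] T [ 0.142 -0.113  0.189] dist 0.0813 lat -0.001 Tz eye 0.112 q6 -1.31
-2.0 [0.12 0.26]
-4.0 [0.25 0.51]
-6.0 [0.38 0.76]
-8.0 [0.53 1.  ]
-10.0 [0.68 1.24]
```

drive_tool:
  deltas:
    - {"hand":0,"offset":[0.13,0.28,0],"angular":[0,0,-2]}
    - {"hand":0,"offset":[0.27,0.55,0],"angular":[0,0,-4]}
    - {"hand":0,"offset":[0.4,0.8,0],"angular":[0,0,-6]}
    - {"hand":0,"offset":[0.55,1.04,0],"angular":[0,0,-8]}
    - {"hand":0,"offset":[0.55,1.04,0],"angular":[0,0,-8]}

```text
time: 10.48
tool_pos: [0.496, -0.0398, 0.0438]
tcp_rot: [0.862, 3.021, -0.0]
wrist_force: [1.1, 0.8, -1.8]
width: 0.279
```

```bash
python3 -c "
from h import *
rep()"; python3 tab.py -31.9 -33.9 -35.9 -37.9 -39.9 -41.9
```

```text
t 10.475 p [ 0.496  -0.0398  0.0438] head -31.84 F [ 1.09  0.75 -1.85] T [ 0.129 -0.092  0.168] dist 0.0815 lat -0.0014 Tz eye 0.068 q6 -1.14
-2.0 [0.15 0.24]
-4.0 [0.32 0.47]
-6.0 [0.49 0.7 ]
-8.0 [0.66 0.92]
-10.0 [0.85 1.13]
```

drive_tool:
  deltas:
    - {"hand":0,"offset":[0.15,0.24,0],"angular":[0,0,-2]}
    - {"hand":0,"offset":[0.32,0.47,0],"angular":[0,0,-4]}
    - {"hand":0,"offset":[0.49,0.7,0],"angular":[0,0,-6]}
    - {"hand":0,"offset":[0.66,0.92,0],"angular":[0,0,-8]}
    - {"hand":0,"offset":[0.66,0.92,0],"angular":[0,0,-8]}

```text
time: 11.1
tool_pos: [0.5028, -0.0305, 0.0438]
tcp_rot: [1.07, 2.953, 0.0]
wrist_force: [2.6, 1.4, -2.3]
width: 0.279
```

```bash
python3 -c "
from h import *
rep()"; python3 tab.py -39.9 -41.4 -42.9 -44.4 -45.9
```

```text
t 11.1 p [ 0.5028 -0.0305  0.0438] head -39.83 F [ 2.57  1.42 -2.28] T [ 0.31  -0.313  0.252] dist 0.0816 lat -0.0016 Tz eye 0.027 q6 -0.99
-1.5 [0.14 0.16]
-3.0 [0.28 0.32]
-4.5 [0.43 0.47]
-6.0 [0.58 0.62]
```

drive_tool:
  deltas:
    - {"hand":0,"offset":[0.2,0.24,0],"angular":[0,0,-1.5]}
    - {"hand":0,"offset":[0.34,0.4,0],"angular":[0,0,-3]}
    - {"hand":0,"offset":[0.34,0.4,0],"angular":[0,0,-3]}

```text
time: 11.48
tool_pos: [0.506, -0.0267, 0.0437]
tcp_rot: [1.15, 2.924, -0.001]
wrist_force: [0.2, -1.8, -2.1]
width: 0.28
```

```bash
cat > m.py <<'E'
from h import *
# average several readings (camera calls advance 0.05 s)
R=[]
for i in range(5):
    s=bot.read_state();M=Ro.from_rotvec(s['tcp_rot']).as_matrix();p=s['tool_pos'];u=M[:,1];h=np.array([u[1],-u[0],0]);n=np.array([-h[1],h[0],0])
    F=s['wrist_force'];T=s['torque']
    R.append([F@h,F@n,T[2],(T+np.cross(p-E0,F))[2],(E0-p)@n,(E0-p)@h]);bot.read_camera('top')
R=np.array(R);print(s['time'],'head',np.degrees(np.arctan2(h[1],h[0])).round(2),'Fax Flat Tz TzE lat dist',R.mean(0).round(4),'sd',R.std(0).round(3),'q6',s['q'][5].round(2))
E
python3 m.py; python3 tab.py -42.9 -44.4 -45.9 -47.4 -48.9
```

```text
11.675 head -42.92 Fax Flat Tz TzE lat dist [ 2.5047e+00 -7.5310e-01  6.0000e-03  6.2500e-02 -2.1000e-03  8.1900e-02] sd [0.679 0.439 0.017 0.051 0.    0.   ] q6 -0.92
-1.5 [0.15 0.15]
-3.0 [0.3 0.3]
-4.5 [0.45 0.45]
-6.0 [0.61 0.59]
```

drive_tool:
  deltas:
    - {"hand":0,"offset":[0.15,0.15,0],"angular":[0,0,-1.5]}
    - {"hand":0,"offset":[0.3,0.3,0],"angular":[0,0,-3]}
    - {"hand":0,"offset":[0.3,0.3,0],"angular":[0,0,-3]}

```text
time: 12.1
tool_pos: [0.509, -0.0234, 0.0437]
tcp_rot: [-1.226, -2.892, 0.0]
wrist_force: [1.2, -2.7, -2.7]
width: 0.275
```

```bash
python3 m.py; python3 tab.py -45.9 -47.4 -48.9 -50.4
```

```text
12.3 head -45.92 Fax Flat Tz TzE lat dist [ 2.7779e+00 -7.3520e-01 -1.2000e-02  4.2100e-02 -2.2000e-03  8.2100e-02] sd [0.249 0.642 0.022 0.041 0.    0.   ] q6 -0.86
-1.5 [0.15 0.15]
-3.0 [0.31 0.29]
-4.5 [0.47 0.42]
```

```bash
python3 m.py
```

```text
12.55 head -45.93 Fax Flat Tz TzE lat dist [ 3.4872e+00 -7.1060e-01  1.3800e-02  6.4400e-02 -2.2000e-03  8.2100e-02] sd [0.612 0.355 0.014 0.025 0.    0.   ] q6 -0.86
```

drive_tool:
  deltas:
    - {"hand":0,"offset":[0.15,0.15,0],"angular":[0,0,-1.5]}
    - {"hand":0,"offset":[0.31,0.29,0],"angular":[0,0,-3]}
    - {"hand":0,"offset":[0.31,0.29,0],"angular":[0,0,-3]}

```text
time: 12.98
tool_pos: [0.5122, -0.0205, 0.0438]
tcp_rot: [1.301, 2.859, -0.0]
wrist_force: [3.1, -2.5, -2.5]
width: 0.281
```

```bash
sed -i 's/range(5)/range(8)/' m.py; python3 m.py; python3 tab.py -48.9 -50.4 -51.9 -53.4
```

```text
13.325 head -48.93 Fax Flat Tz TzE lat dist [ 3.8592e+00  1.5900e-02  7.8000e-02  6.7900e-02 -2.3000e-03  8.2300e-02] sd [0.317 0.58  0.021 0.059 0.    0.   ] q6 -0.81
-1.5 [0.16 0.14]
-3.0 [0.33 0.27]
-4.5 [0.5 0.4]
```

drive_tool:
  deltas:
    - {"hand":0,"offset":[0.2,0.1,0],"angular":[0,0,-1.5]}
    - {"hand":0,"offset":[0.4,0.2,0],"angular":[0,0,-3]}
    - {"hand":0,"offset":[0.4,0.2,0],"angular":[0,0,-3]}

```text
time: 13.75
tool_pos: [0.5156, -0.0181, 0.0436]
tcp_rot: [-1.375, -2.823, 0.0]
wrist_force: [-0.2, -0.5, -1.4]
width: 0.276
```

```bash
python3 m.py; python3 tab.py -51.9 -53.4 -54.9 -56.4
```

```text
14.1 head -51.93 Fax Flat Tz TzE lat dist [-1.3624  0.4478  0.3406  0.3067 -0.0021  0.082 ] sd [0.823 0.589 0.048 0.068 0.    0.   ] q6 -0.75
-1.5 [0.17 0.13]
-3.0 [0.34 0.25]
-4.5 [0.52 0.37]
```

The torque climbed from about 0.06 to about 0.31 Nm as a pure couple (side force about 0), so the collar is down and about 0.08 rad past first touch. I stop turning and swing back to the middle of the play before withdrawing.

```bash
python3 tab.py -51.9 -46.9 -41.9 -36.9 -31.9 -26.9 -21.9
```

```text
5.0 [-0.54 -0.46]
10.0 [-1.03 -0.96]
15.0 [-1.48 -1.51]
20.0 [-1.88 -2.09]
25.0 [-2.23 -2.71]
30.0 [-2.52 -3.35]
```

drive_tool:
  deltas:
    - {"hand":0,"offset":[-0.54,-0.46,0],"angular":[0,0,5]}
    - {"hand":0,"offset":[-1.03,-0.96,0],"angular":[0,0,10]}
    - {"hand":0,"offset":[-1.48,-1.51,0],"angular":[0,0,15]}
    - {"hand":0,"offset":[-1.88,-2.09,0],"angular":[0,0,20]}
    - {"hand":0,"offset":[-2.23,-2.71,0],"angular":[0,0,25]}
    - {"hand":0,"offset":[-2.52,-3.35,0],"angular":[0,0,30]}
    - {"hand":0,"offset":[-2.52,-3.35,0],"angular":[0,0,30]}

```text
time: 15.02
tool_pos: [0.4909, -0.0525, 0.0439]
tcp_rot: [0.601, 3.083, -0.0]
wrist_force: [-0.3, 1.1, -1.1]
width: 0.281
```

```bash
python3 m.py
```

```text
15.375 head -21.94 Fax Flat Tz TzE lat dist [-2.585e-01 -3.230e-02 -1.000e-04  3.000e-03 -2.100e-03  8.010e-02] sd [0.37  0.606 0.041 0.066 0.    0.   ] q6 -1.34
```

drive_tool:
  deltas:
    - {"hand":0,"offset":[-0.93,0.37,0],"angular":[0,0,0]}
    - {"hand":0,"offset":[-1.86,0.75,0],"angular":[0,0,0]}
    - {"hand":0,"offset":[-2.8,1.12,0],"angular":[0,0,0]}
    - {"hand":0,"offset":[-3.7,1.5,0],"angular":[0,0,0]}
    - {"hand":0,"offset":[-4.65,1.87,0],"angular":[0,0,0]}
    - {"hand":0,"offset":[-5.6,2.25,0],"angular":[0,0,0]}
    - {"hand":0,"offset":[-5.6,2.25,0],"angular":[0,0,0]}

```text
time: 16.3
tool_pos: [0.4338, -0.0292, 0.0436]
tcp_rot: [-0.597, -3.084, 0.0]
wrist_force: [0.2, -0.1, -0.9]
width: 0.274
```

Run:
```python
from h import *
rep();c=cam('top');save(c,'z8',(225,170,325,245),7)
```

```text
t 16.3 p [ 0.4338 -0.0292  0.0436] head -21.91 F [ 0.2  -0.1  -0.94] T [ 0.001  0.018 -0.039] dist 0.1417 lat -0.0021 Tz eye -0.037 q6 -1.31
```

View pics/z8.png

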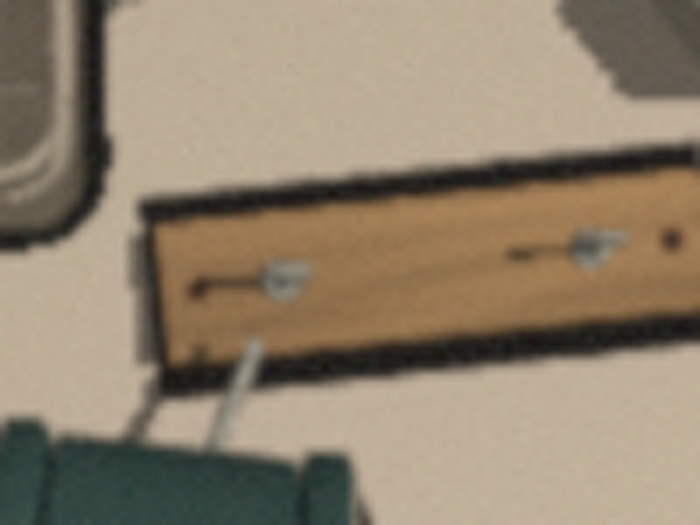

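The blade is out, with its tip at (255,345). The eye at (285,280) now stands almost in line, its thin shadow matching the home eye's at (595,248). I'll lift, carry the screwdriver left and lay it down.

drive_tool:
  deltas:
    - {"hand":0,"offset":[0,0,3],"angular":[0,0,0]}
    - {"hand":0,"offset":[0,3,5],"angular":[0,0,0]}
    - {"hand":0,"offset":[0.5,8,5],"angular":[0,0,0]}
    - {"hand":0,"offset":[1,13,5],"angular":[0,0,0]}
    - {"hand":0,"offset":[1,19,5],"angular":[0,0,0]}
    - {"hand":0,"offset":[1,19,1],"angular":[0,0,0]}
    - {"hand":0,"offset":[1,19,-2],"angular":[0,0,0]}
    - {"hand":0,"offset":[1,19,-2],"angular":[0,0,0]}

```text
time: 17.35
tool_pos: [0.4425, 0.16, 0.0215]
tcp_rot: [-0.596, -3.079, 0.004]
wrist_force: [-0.9, -0.2, -0.6]
width: 0.279
```

drive_tool:
  deltas:
    - {"hand":0,"offset":[0,0,-0.8],"angular":[0,0,0]}
    - {"hand":0,"offset":[0,0,-1.4],"angular":[0,0,0]}
    - {"hand":0,"offset":[0,0,-1.7],"angular":[0,0,0]}
    - {"hand":0,"offset":[0,0,-1.8],"angular":[0,0,0]}
    - {"hand":0,"offset":[0,0,-1.9],"angular":[0,0,0]}
    - {"hand":0,"offset":[0,0,-1.9],"angular":[0,0,0]}

```text
time: 18.1
tool_pos: [0.4449, 0.1605, 0.0049]
tcp_rot: [0.597, 3.084, 0.0]
wrist_force: [0.3, 0.3, -0.4]
width: 0.277
```

drive_tool:
  deltas:
    - {"hand":0,"offset":[0,0,-0.1],"angular":[0,0,0]}
    - {"hand":0,"offset":[0,0,-0.1],"angular":[0,0,0]}
    - {"hand":0.6,"offset":[0,0,-0.1],"angular":[0,0,0]}
    - {"hand":0.7,"offset":[0,0,-0.1],"angular":[0,0,0]}
    - {"hand":0.7,"offset":[0,0,-0.1],"angular":[0,0,0]}
    - {"hand":0.7,"offset":[0,0,-0.1],"angular":[0,0,0]}

```text
time: 18.85
tool_pos: [0.4448, 0.1605, 0.0037]
tcp_rot: [-0.597, -3.084, 0.0]
wrist_force: [-0.4, -0.3, 0.5]
width: 0.7
```

drive_tool:
  deltas:
    - {"hand":0.7,"offset":[0,0,3],"angular":[0,0,0]}
    - {"hand":0.7,"offset":[0,0,8],"angular":[0,0,0]}
    - {"hand":0.7,"offset":[0,0,14],"angular":[0,0,0]}
    - {"hand":0.7,"offset":[0,5,16],"angular":[0,0,0]}
    - {"hand":0.7,"offset":[-2,11,16],"angular":[0,0,0]}
    - {"hand":0.7,"offset":[-4,17,16],"angular":[0,0,0]}
    - {"hand":0.7,"offset":[-6,22,16],"angular":[0,0,0]}
    - {"hand":0.7,"offset":[-6,22,16],"angular":[0,0,0]}

```text
time: 19.85
tool_pos: [0.3833, 0.3837, 0.1638]
tcp_rot: [-0.59, -3.085, -0.001]
wrist_force: [0.6, -0.2, 0.8]
width: 0.699
```

Run:
```python
from h import *
rep();c=cam('top');save(c,'z9',(130,150,350,290),3.6)
```

```text
t 19.85 p [0.3833 0.3837 0.1638] head -21.63 F [ 0.59 -0.2   0.77] T [ 0.033 -0.012 -0.016] dist 0.3409 lat -0.3679 Tz eye -0.256 q6 -0.45
```

View pics/z9.png

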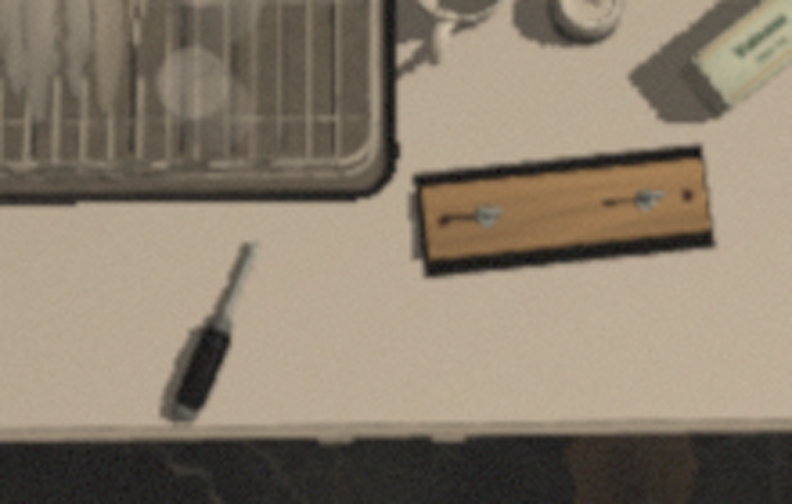

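The screwdriver lies flat from (185,410) to (250,243), well clear of the strip. Both eyes are in line, and mug, cup and tea box look undisturbed. I'm handing in.

```bash
python3 -c "
from workcell import bot
print(bot.finish_job())"
```

```text
the job is handed in; nothing more can be done
None
```

The crooked eye is screwed home and the job was handed in with about 20 s on the robot's clock. The hand-in gives no verdict.

- **Turning:** The crooked eye was the one at the +y (left) end. I put the blade through its ring about 28 mm past the plane and swung clockwise about the eye's axis. Thread drag read 0.04 to 0.11 Nm. I stopped when it rose to about 0.31 Nm as a nearly pure couple, with side force near zero.
- **Bedding:** That torque puts the collar roughly 0.08 rad past first contact and the blade load at about 30 N, against the 60 N limit. Both are estimates: single torque readings scattered by about 0.05 Nm, so I averaged several. I could not measure the collar gap directly.
- **Last pictures:** The blade came out freely, and the eye stands almost in line with the home eye. The screwdriver lies flat on the worktop, left of and clear of the strip. Mug, cup and tea box look undisturbed, though I did not measure them.
- **What disagreed:** My first eye position was about 2 mm off sideways, showing as a side force of up to 4 N that I corrected while turning. The tip also appeared about 3 mm shorter than calculated, which did not matter for the fit.

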